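Index the filling nozzle to the open bottle

TASK

On the bench filler, bring the filling nozzle over the one bottle that is still open (no cork): hold the release bar up, slide the carriage along its notched rail, then let the bar go so that its tooth drops fully into the notch there. Leave the open bottle standing where it is.

Things in the scene. Friction and masses are not known exactly. Their poses are not given: they have to be found in the camera images.
- bar_grip (a point): Grip point, mid-section, of the release bar: level dark steel bar, 14 x 14 mm, 118 mm long, over the sliding carriage; centre line 90 mm above the table when down. Pinch across its 14 mm. Axes: z up, y along the rail, x along the bar away from the robot. The bar's leg to the tooth starts 43 mm nearer the robot. Below: carriage plate 46 mm above the table; beyond 33 mm a guide block, top 64 mm.
- release_bar (a joint): Lift of the release bar on its carriage (m): 0 fully down, tooth in a notch; upper stop 0.032. Goes straight up against 4 to 6 N of spring and weight. From 0.019 its tooth clears the rail (aim for 0.026); lower, steep notch sides block it. Notches are 40 mm apart with roof-shaped rail between, so a bar let go anywhere slides the carriage into the nearest notch.
- nozzle_tip (a point): Tip of the steel filling nozzle, 172 mm above the table, over the row of bottles, 175 mm beyond the bar's grip point (+x of its axes), on the carriage's mast (218 mm high, its face 105 mm beyond the grip point). Nozzle, mast and bar slide with the carriage, only along the rail (y), about 1 N of friction, up to 120 mm either way from mid-rail, where it starts.
- open_mouth (a point): Centre of the mouth of the open bottle, 142 mm above the table: loose clear glass, 52 mm diameter, 130 mm high, 24 mm neck. It stands in one of four places, 80 mm apart, in a row behind the rail; the other three like bottles each carry a cork (30 mm diameter, 20 mm high). Each place has a notch that puts the nozzle over it; there are notches half-way between places too.

How it is judged:
By the outcome, as a careful person would: the job done as asked, in the order asked, and still so for the second after the job is handed in, with the robot touching nothing.
It also fails if it takes over 32 s, if anything falls off the work surface, if the arm or the gripper's body presses on something with over 40 N, if the wrist force passes 120 N, or if a joint passes its speed limit or range.

ROBOT

A 6-joint arm with a two-finger parallel gripper is mounted at the origin on the work surface. World frame = base frame: x ahead of the robot, y to its left, z up, the work surface at z = 0. Lengths are in mm, angles in rad, forces in N, time in s.
With the tool pointing down it reaches from about 425 to 925 mm from the base axis. Payload 12.5 kg.
Tool frame: the origin (TCP) lies at the very end of the fingers, on their centre line; the grasp point (between the pads) lies 19 mm behind it; z points along the fingers, y is the line along which they close (so a half turn about z gives the same grasp; the last joint's range is limited). The gripper opens to 85 mm and grips with 20 to 120 N. Pads are 22 mm wide; open, the fingers measure 114 mm over their backs; the gripper's body (76 mm by 85 mm) begins 54 mm behind the grasp point. The pads swing forward as they close: fully open they stand 13 mm farther back than shut.
Start: joints at [1.243, 0.491, 1.559, -0, 1.092, -0.106], TCP at [137.472, 609.71, 231.327] pointing down, gripper open.
Joint ranges: [-3.1, 3.1], [-0.84, 2.19], [0.05, 2.79], [-1.13, 4.28], [0.06, 2.93], [-2.69, 2.69]. Speed limits (rad/s): [2.22, 2.22, 2.79, 3.14, 3.14, 3.14].

INTERFACE

Orientations are given as a 3x3 rotation matrix whose columns are the frame's x, y, z axes.
In Python, from bench import observe, optics, sign_off gives the robot as it stands.
- The arm moves only by the shell command python3 -m crank 'ROWS'. ROWS is JSON, one flat list of numbers, 5 for each row, row after row: the shift along the tool's x, y, z normalised to -1 to 1, where 1 is 300 mm, then the turn about the tool's z normalised to -1 to 1, where 1 is pi rad, then the finger opening in mm, from 0 to 85.4. A call has 1 to 20 rows; each row is the pose to reach, as a shift and turn from the pose commanded when the call began, along the tool's axes at that moment, turning the shorter way round; what a row does not reach only later rows make up. A row lasts 1/10 s, in which the tool goes at most 50 mm and 8.59 degrees, less where a joint would pass 70% of its speed; a pose out of reach is approached as far as the arm can. A call with a number of a shift or a turn outside -1 to 1 is refused whole. A call with a gripper value outside its range is refused whole. The fingers move at their own pace and stop on an object; the grip force is fixed at half the most. Time passes only in rows, so rows that repeat a pose let the fingers close. It gives the time, the measured TCP pose, the force, the opening and the grip force at its end, in the units of the state.
- observe(): the state, without advancing time (a new reading comes with each control period).
- optics.capture(name): name is "scene" or "side" or "wrist"; returns a dict with "img" (384x512x3 uint8, red, green, blue), "fx", "fy", "cx", "cy" (pixels), "R" (3x3) and "t" (3): a world point X has camera coordinates R X + t; the wrist camera has in their place "mount" (4x4, takes a point from camera to tool coordinates, whose origin is the TCP and whose axes are the flange's). Camera axes: x right, y down, z forward; pixel columns grow to the right and rows downward; lengths in mm; the calibration is good to about 2 mm. A picture is of the moment at which its call begins: read the wrist's pose just before it. There is no depth.
- sign_off(): hands the job in; it is judged then, once.
The state is a dict: "t": time; "joint_positions": joint angles; "joint_vel": joint speeds; "tau": joint torques, N m; "tcp_pos": TCP position; "eef_rot": TCP orientation; "ft_force": force on the tool from outside, world axes, zero at the start; "ft_torque": the same for the moment, N m; "opening": finger opening in mm; "grasp_force": force on a finger pad.
Only numpy, scipy, OpenCV 4.12 (cv2) and the standard library are available. Lean on these libraries where they do the work, as an engineer would, in place of code of your own. Each camera call takes 0.05 s, during which the arm holds its last target. There are 200 camera calls.

## Working session

There is one attempt and no reset: what is moved stays moved. The work goes in short steps, Python scripts to look and compute and a shell command to move; the robot and the scene stay as the last step left them, time stands still between calls to the robot, and variables do not carry over. Pictures are saved under pics/ and viewed, at most 10 in all, crops included, and the job is handed in when it is done.

```bash
mkdir -p pics; python3 - <<'E'
from bench import observe, optics
import cv2,pickle
s=observe();print(s['t'],s['tcp_pos'],s['eef_rot'],s['opening'])
d={}
for n in("scene","side"):
    c=optics.capture(n);d[n]=c;print(n,c['fx'],c['fy'],c['cx'],c['cy'],c['R'],c['t'])
    cv2.imwrite(f'pics/{n}0.png',cv2.resize(c['img'][:,:,::-1],(800,600),interpolation=cv2.INTER_CUBIC))
pickle.dump(d,open('c0.pkl','wb'))
E
```

```text
0.0 [137.39629911 609.48199824 230.72782674] [[-9.75499052e-01  2.20003356e-01 -3.50265075e-04]
 [ 2.20003608e-01  9.75498486e-01 -1.05691682e-03]
 [ 1.09157802e-04 -1.10808094e-03 -9.99999380e-01]] 85.33384931736927
scene 357.2001142086055 357.2001142086055 259.0239197948695 189.8103643257115 [[ 0.47920177  0.87757009  0.01537552]
 [ 0.53141531 -0.27615104 -0.80083605]
 [-0.6985438   0.39193284 -0.59868624]] [-386.2659898  -217.53935908 1139.26735839]
side 389.844698608395 389.844698608395 253.6633023105496 193.64782213787146 [[ 0.99995384 -0.00903628  0.00326607]
 [-0.00337681 -0.64873519 -0.76100674]
 [ 0.00899548  0.76096058 -0.64873575]] [-645.36927158  140.56548856  670.04597345]
```

View pics/scene0.png

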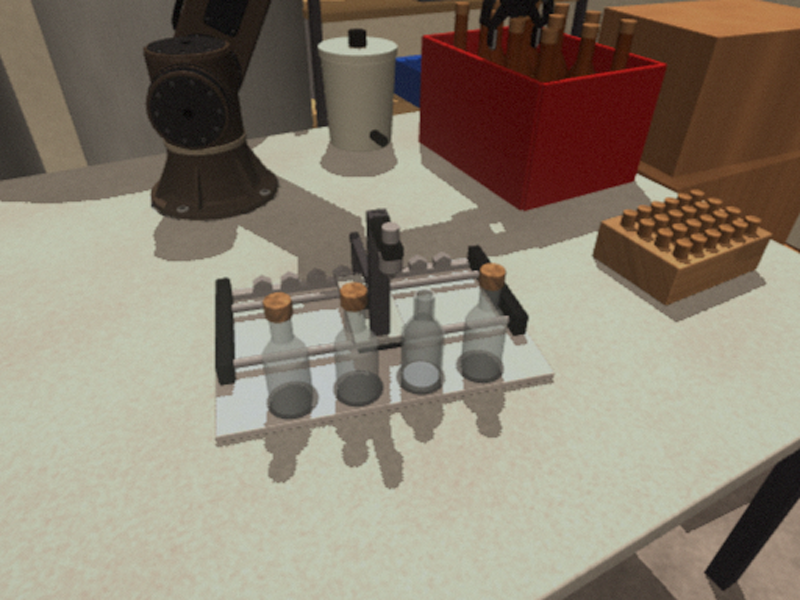

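View pics/side0.png

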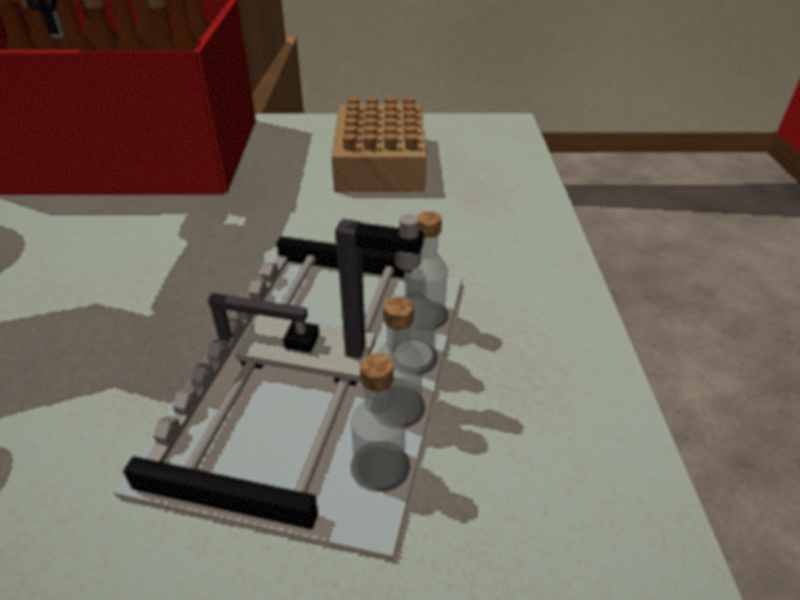

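The scene view shows the open bottle third from the left, mouth at about (425,293). The corked ones are at (278,300), (353,290) and (492,270). In the side view the bar top runs from (215,298) to (303,313), and the carriage is between bottles two and three.

```bash
cat > h.py <<'E'
import pickle,numpy as np
d=pickle.load(open('c0.pkl','rb'))
def back(n,u,v,z,c=None,s=1.5625):
    c=c or d[n];R=np.array(c['R']);t=np.array(c['t'])
    r=R.T@[(u/s-c['cx'])/c['fx'],(v/s-c['cy'])/c['fy'],1];o=-R.T@t
    return (o+r*(z-o[2])/r[2])[:3]
E
python3 - <<'E'
from h import *
import cv2
np.set_printoptions(precision=1,suppress=True)
for n,l in {'scene':[('mouth',425,293,142),('c1',278,297,160),('c2',354,287,160),('c4',492,268,160),('plateL',218,437,5),('plateR',551,379,5),('nozzleTip',390,272,172)],
 'side':[('barN',213,298,97),('barF',305,313,97),('c1',377,360,160),('c2',398,304,160),('c4',430,218,160),('plNL',118,492,8),('plNR',397,553,8),('plFR',462,281,8),('noz',408,268,172)]}.items():
  for a,u,v,z in l: print(n,a,back(n,u,v,z))
for n,x,y,w,h in(('side',120,120,180,135),('scene',180,120,180,135)):
    cv2.imwrite(f'pics/{n}crop.png',cv2.resize(d[n]['img'][y:y+h,x:x+w,::-1],(800,600),interpolation=cv2.INTER_CUBIC))
E
```

```text
scene mouth [667.3  99.2 142. ]
scene c1 [622.9 -54.6 160. ]
scene c2 [643.3  23.6 160. ]
scene c4 [681.9 178.5 160. ]
scene plateL [ 638.4 -149.4    5. ]
scene plateR [743.6 247.1   5. ]
scene nozzleTip [651.2  63.3 172. ]
side barN [437.2 108.6  97. ]
side barF [544.7  82.3  97. ]
side c1 [627.5 -51.7 160. ]
side c2 [646.7  23.5 160. ]
side c4 [685.5 176.7 160. ]
side plNL [368.6 -84.2   8. ]
side plNR [ 644.6 -149.1    8. ]
side plFR [740.6 250.5   8. ]
side noz [657.2  65.2 172. ]
```

View pics/sidecrop.png

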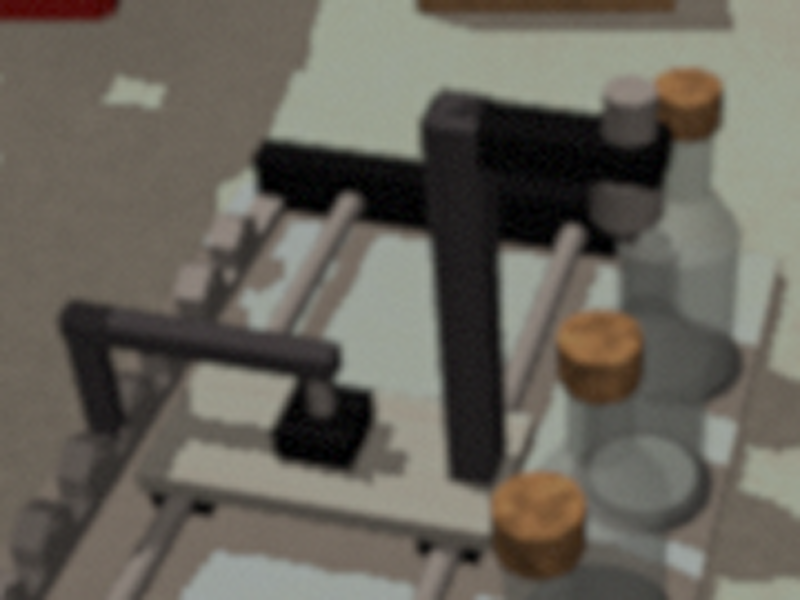

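View pics/scenecrop.png

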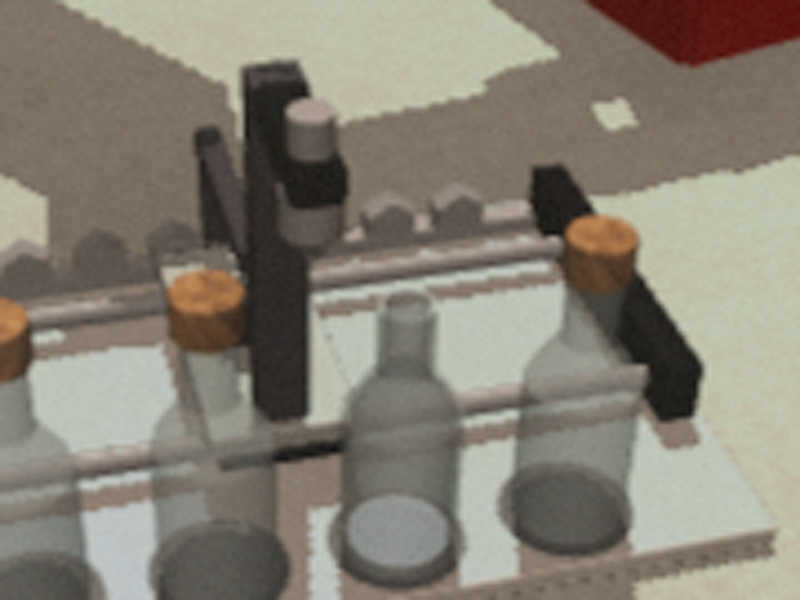

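The crops confirm this. With the bar centre line at z=90, the grip is at about (487,103), the rail yaw is about 0.25 rad, and the open bottle is +40 mm along the rail (one notch). I'll lift and traverse.

```bash
python3 -m crank '[0,0,-0.15,0,85, 0,0,-0.27,0,85, -0.754,-0.695,-0.27,0,85, -0.754,-0.695,-0.27,0,85, -0.754,-0.695,-0.27,0,85, -0.754,-0.695,-0.27,0,85, -0.754,-0.695,-0.27,0,85, -0.754,-0.695,-0.27,0,85, -0.754,-0.695,-0.27,0,85, -0.754,-0.695,-0.27,0,85]' && python3 -m crank '[-0.754,-0.695,0.1,0.0087,85, -0.754,-0.695,0.1,0.0087,85, -0.754,-0.695,0.1,0.0087,85, -0.754,-0.695,0.1,0.0087,85, -0.754,-0.695,0.1,0.0087,85, -0.754,-0.695,0.1,0.0087,85, -0.754,-0.695,0.1,0.0087,85, -0.754,-0.695,0.1,0.0087,85, -0.754,-0.695,0.1,0.0087,85]'
python3 - <<'E'
from bench import observe, optics
import cv2,pickle
s=observe();print(s['t'],s['tcp_pos'],s['eef_rot'],s['ft_force'])
c=optics.capture('wrist');pickle.dump((c,s),open('w.pkl','wb'));print(c['mount'],c['fx'],c['cx'],c['cy'])
cv2.imwrite('pics/w0.png',cv2.resize(c['img'][:,:,::-1],(800,600),interpolation=cv2.INTER_CUBIC))
E
```

```text
t: 1.1
tcp_pos: [313.0, 355.7, 312.4]
eef_rot: [[-0.975, 0.223, 0.0], [0.223, 0.975, 0.0], [0.0, 0.0, -1.0]]
ft_force: [-0.4, 1.0, 0.5]
opening: 84.9
grasp_force: 0.0
t: 2.0
tcp_pos: [486.5, 104.9, 282.1]
eef_rot: [[-0.969, 0.245, -0.001], [0.245, 0.969, 0.0], [0.001, 0.0, -1.0]]
ft_force: [0.3, -0.1, -0.1]
opening: 85.0
grasp_force: 0.0
2.0 [486.47183027 104.94997457 282.1468662 ] [[-9.69404472e-01  2.45467911e-01 -6.88024471e-04]
 [ 2.45467691e-01  9.69404694e-01  3.89255029e-04]
 [ 7.62523770e-04  2.08457788e-04 -9.99999688e-01]] [ 0.27399783 -0.11932849 -0.12901791]
[[-9.08984520e-05 -9.44498485e-01 -3.28515758e-01  8.40790324e+01]
 [ 9.99998957e-01  3.87651068e-04 -1.39120938e-03  3.60103297e-01]
 [ 1.44134464e-03 -3.28515542e-01  9.44497465e-01 -1.40984495e+02]
 [ 0.00000000e+00  0.00000000e+00  0.00000000e+00  1.00000000e+00]] 265.88421877831746 256.02518280234625 189.30108518846407
```

View pics/w0.png

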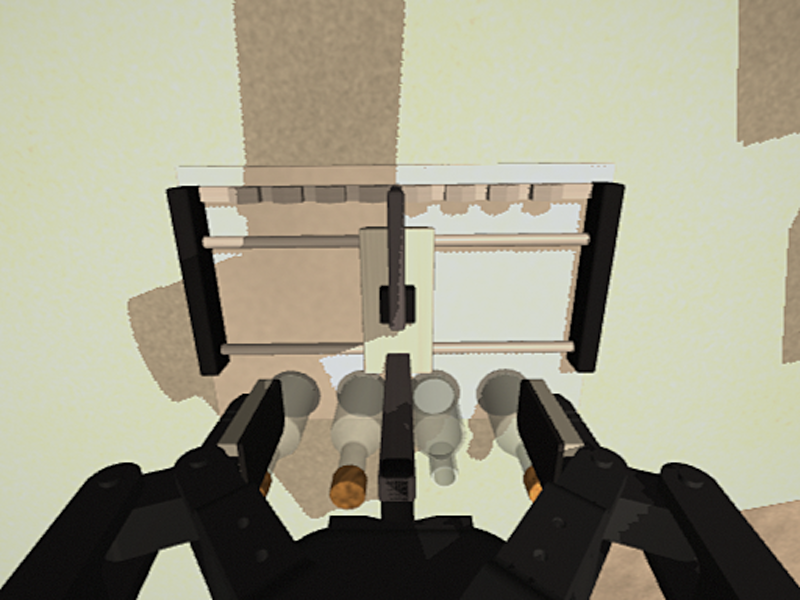

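The wrist view shows the bar along u≈397, from v=187 to v=330, and parallel to the tool. The open bottle is one notch to the right (+y).

```bash
python3 - <<'E'
from h import *
c,s=pickle.load(open('w.pkl','rb'))
T=np.array(s['eef_rot']);p=np.array(s['tcp_pos']);M=np.array(c['mount'])
Rw=T@M[:3,:3];o=T@M[:3,3]+p
c=dict(c,R=Rw.T,t=-Rw.T@o)
P=[back(0,u,v,97,c) for u,v in((396,187),(398,330))]+[back(0,443,443,142,c)]
for q in P:print(q)
m=(P[0]+P[1])/2;print(m,'tool shift',T.T@(m-p))
e=P[1]-P[0];print(np.linalg.norm(e),T.T@e)
E
```

```text
[428.97001803 116.25955932  97.        ]
[544.37535003  88.40100783  97.        ]
[631.61989287 104.35451546 142.        ]
[486.67268403 102.33028357  97.        ] tool shift [ -0.97893692  -2.5288329  185.14565043]
118.72021539706593 [-1.18712819e+02  1.32209522e+00 -9.02457737e-02]
```

```bash
python3 -m crank '[-0.003,-0.008,0.15,0,85, -0.003,-0.008,0.3,0,60, -0.003,-0.008,0.45,0,50, -0.003,-0.008,0.55,0,45, -0.003,-0.008,0.63,0,45, -0.003,-0.008,0.68,0,45, -0.003,-0.008,0.703,0,45, -0.003,-0.008,0.703,0,45]' && python3 -m crank '[0,0,0,0,30, 0,0,0,0,22, 0,0,0,0,18, 0,0,0,0,14, 0,0,0,0,10, 0,0,0,0,5, 0,0,0,0,5, 0,0,0,0,5]'
```

```text
t: 2.85
tcp_pos: [486.9, 102.0, 71.2]
eef_rot: [[-0.97, 0.245, -0.001], [0.245, 0.97, 0.0], [0.001, -0.0, -1.0]]
ft_force: [0.2, 0.5, -0.0]
opening: 45.2
grasp_force: 0.0
t: 3.65
tcp_pos: [487.6, 100.9, 72.1]
eef_rot: [[-0.969, 0.246, 0.001], [0.246, 0.969, 0.0], [-0.001, 0.0, -1.0]]
ft_force: [-1.2, 1.7, 8.3]
opening: 13.0
grasp_force: 59.1
```

```bash
python3 -m crank '[0,0,-0.02,0,5, 0,0,-0.04,0,5, 0,0,-0.06,0,5, 0,0,-0.075,0,5, 0,0,-0.087,0,5, 0,0,-0.087,0,5, 0,0,-0.087,0,5]'
```

```text
t: 4.35
tcp_pos: [487.5, 100.8, 97.5]
eef_rot: [[-0.969, 0.247, 0.0], [0.247, 0.969, 0.0], [-0.0, 0.0, -1.0]]
ft_force: [3.2, 0.1, -5.4]
opening: 12.5
grasp_force: 58.6
```

```bash
python3 -m crank '[0,0.015,0,0,5, 0,0.035,0,0,5, 0,0.055,0,0,5, 0,0.075,0,0,5, 0,0.095,0,0,5, 0,0.115,0,0,5, 0,0.127,0,0,5, 0,0.133,0,0,5, 0,0.133,0,0,5, 0,0.133,0,0,5]'
python3 - <<'E'
from bench import optics
import cv2
import numpy as np
a=optics.capture('scene')['img'][120:255,180:360,::-1];b=optics.capture('side')['img'][120:255,120:300,::-1]
cv2.imwrite('pics/m.png',np.hstack([cv2.resize(x,(400,300),interpolation=cv2.INTER_CUBIC) for x in(a,b)]))
E
```

```text
t: 5.35
tcp_pos: [497.0, 139.6, 97.4]
eef_rot: [[-0.969, 0.246, -0.0], [0.246, 0.969, 0.0], [0.0, 0.0, -1.0]]
ft_force: [1.0, 0.1, -4.5]
opening: 13.0
grasp_force: 58.8
```

View pics/m.png

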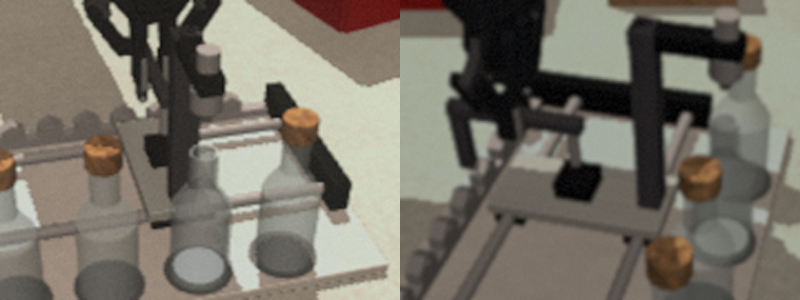

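The nozzle is above the open mouth and the bar is lifted. I'll lower it most of the way and release.

```bash
python3 -m crank '[0,0,0.02,0,5, 0,0,0.04,0,5, 0,0,0.055,0,5, 0,0,0.065,0,5, 0,0,0.065,0,5]' && python3 -m crank '[0,0,0,0,20, 0,0,0,0,30, 0,0,0,0,40, 0,0,0,0,45, 0,0,0,0,45, 0,0,0,0,45, 0,0,0,0,45]'
python3 - <<'E'
from bench import optics
import cv2
import numpy as np
a=optics.capture('wrist')['img'][:,:,::-1];b=optics.capture('side')['img'][120:255,120:300,::-1]
cv2.imwrite('pics/r.png',np.hstack([cv2.resize(x,(400,300),interpolation=cv2.INTER_CUBIC) for x in(a,b)]))
E
```

```text
t: 5.95
tcp_pos: [497.0, 139.5, 77.5]
eef_rot: [[-0.969, 0.247, -0.001], [0.247, 0.969, -0.0], [0.001, -0.0, -1.0]]
ft_force: [-0.5, -0.6, -4.3]
opening: 12.8
grasp_force: 58.9
t: 6.65
tcp_pos: [497.2, 139.5, 78.0]
eef_rot: [[-0.969, 0.247, 0.0], [0.247, 0.969, 0.0], [-0.0, 0.0, -1.0]]
ft_force: [0.0, 0.1, 0.0]
opening: 44.9
grasp_force: 0.0
```

View pics/r.png

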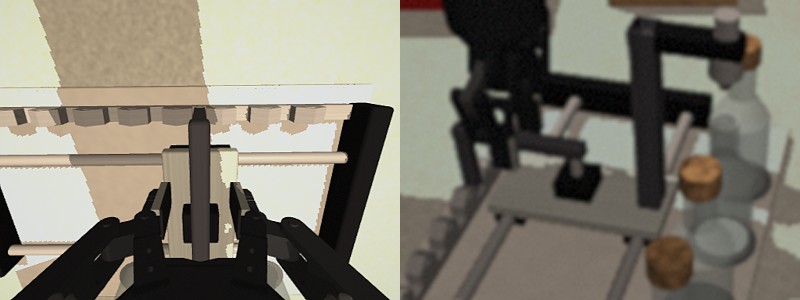

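The bar has dropped: its far end is now just above the guide block, and it sits centred between the open fingers. I'll retreat straight up and verify.

```bash
python3 -m crank '[0,0,-0.08,0,50, 0,0,-0.2,0,50, 0,0,-0.35,0,50, 0,0,-0.5,0,50, 0,0,-0.65,0,50, 0.2,0,-0.68,0,50, 0.2,0,-0.68,0,50, 0.2,0,-0.68,0,50, 0.2,0,-0.68,0,50]'
python3 - <<'E'
from bench import optics
import cv2
import numpy as np
a=optics.capture('scene')['img'][120:255,180:360,::-1];b=optics.capture('side')['img'][120:255,120:300,::-1]
cv2.imwrite('pics/f.png',np.hstack([cv2.resize(x,(400,300),interpolation=cv2.INTER_CUBIC) for x in(a,b)]))
E
```

```text
t: 7.65
tcp_pos: [439.5, 154.3, 281.8]
eef_rot: [[-0.969, 0.246, 0.0], [0.246, 0.969, 0.0], [-0.0, 0.0, -1.0]]
ft_force: [-0.5, 0.6, 0.6]
opening: 50.1
grasp_force: 0.0
```

View pics/f.png

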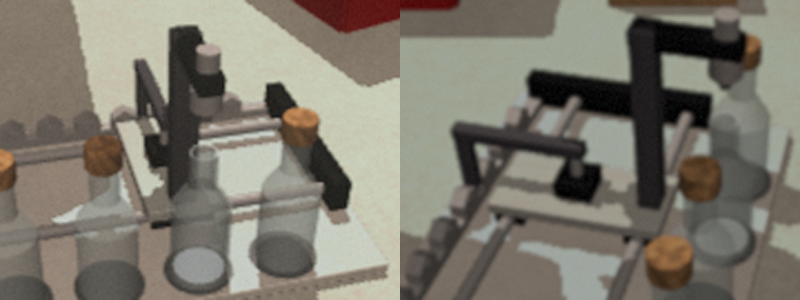

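The nozzle is over the open mouth. I'll check numerically that the bar is fully down by overlaying its predicted top centre line for lift 0 and for lift 10 mm.

```bash
python3 - <<'E'
from h import *
from bench import optics
import cv2
c=optics.capture('side');out=[]
for img,dy in((d['side']['img'],0),(c['img'],40)):
    im=cv2.resize(np.ascontiguousarray(img[150:240,125:215,::-1]),(400,400),interpolation=cv2.INTER_CUBIC)
    for z,col in((97,(0,255,0)),(107,(0,0,255))):
        for q in((429,116.3),(544.4,88.4)):
            X=np.array([q[0]+dy*.245,q[1]+dy*.969,z]);v=np.array(c['R'])@X+c['t']
            u=(c['fx']*v[0]/v[2]+c['cx']-125,c['fy']*v[1]/v[2]+c['cy']-150)
            cv2.circle(im,(int(u[0]*400/90),int(u[1]*400/90)),4,col,-1)
    out.append(im)
cv2.imwrite('pics/ov.png',np.hstack(out))
E
```

```text
(no output)
```

View pics/ov.png

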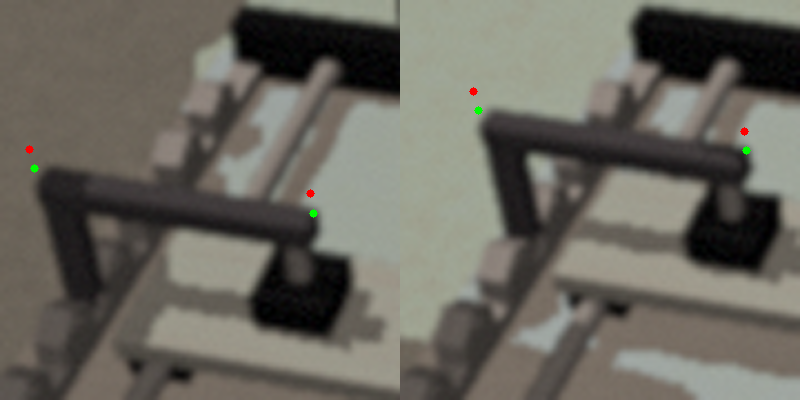

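The bar sits the same way against the lift-0 marks before (left) and after (right). It is fully down and exactly one notch over.

```bash
python3 -c "
from bench import sign_off
print(sign_off())"
```

```text
the job is handed in; nothing more can be done
None
```

The nozzle now stands over the open bottle, with the release bar fully down in that bottle's notch and the bottle where it was; the arm is clear, and the job was handed in at about 8 s.

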